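# Lengthen the bowl rack by one notch

## Robot

A 6-joint arm with a two-finger parallel gripper is mounted at the origin on a cart in front of the work surface, level with it; the furniture and walls round the work are solid. World frame = base frame: x ahead of the robot, y to its left, z up, the work surface at z = 0. Lengths are in mm, angles in rad, forces in N, time in s.
With the tool pointing down it reaches from about 350 to 875 mm from the base axis. Payload 4.2 kg.
Tool frame: the origin (TCP) lies at the very end of the fingers, on their centre line; the grasp point (between the pads) lies 19 mm behind it (pinch_z is the distance from the TCP to the grasp point, in mm); z points along the fingers, y is the line along which they close (so a half turn about z gives the same grasp; the last joint's range is limited). The gripper opens to 85 mm and grips with 20 to 120 N. Pads are 22 mm wide; open, the fingers measure 114 mm over their backs; the gripper's body (76 mm by 85 mm) begins 54 mm behind the grasp point. The pads swing forward as they close: fully open they stand 13 mm farther back than shut.
Start: joints at [1.424, 0.385, 0.008, 0, -1.194, -0.259], TCP at [246.688, 574.234, 231.312] pointing down, gripper open.
Joint ranges: [-3.14, 3.14], [-1.21, 2.06], [-1.07, 1.41], [-3.16, 2.05], [-2.99, -0.16], [-3.1, 3.1]. Speed limits (rad/s): [2.79, 2.79, 3.14, 3.14, 3.14, 3.14].

## Interface

Orientations are given as a unit quaternion [x, y, z, w].
In Python, from bench import * gives the robot as it stands.
- The arm moves only by the tool arm_command, never from a script. Its argument "steps" is one flat list of numbers, 4 for each row, row after row: the shift along the tool's x, y, z in m, then the turn about the tool's z in rad. In form: [tx, ty, tz, roll, tx, ty, tz, roll, ...]. A call has 1 to 20 rows; each row shifts and turns the commanded pose from where the row before left it, along the tool's axes as they then stand; what a row does not reach is not made up. A row lasts 1/8 s, in which the tool goes at most 62.5 mm and 10.7 degrees, less where a joint would pass 70% of its speed; a pose out of reach is approached as far as the arm can. A call with a gripper value outside its range is refused whole. "grip" is the finger opening in m, from 0 to 0.0854, set as the call begins (left out, the last holds). The fingers move at their own pace and stop on an object; the grip force is fixed at half the most. Time passes only in rows, so rows that do not move let the fingers close. It gives the time, the measured TCP pose, the force, the opening and the grip force at its end, in the units of the state.
- read_state(): the state, without advancing time (a new reading comes with each control period).
- get_image(name): name is "scene" or "top"; returns the picture (384x512x3 uint8, red, green, blue); there is no depth.
- get_calibration(name): a dict with "camera_matrix" (3x3 intrinsics, pixels), "cam_to_world" (4x4, takes a point from camera to world coordinates). Camera axes: x right, y down, z forward; pixel columns grow to the right and rows downward; lengths in mm; the calibration is good to about 2 mm. A picture is of the moment at which its call begins. get_calibration takes no time and is no camera call.
- job_done(): hands the job in; it is judged then, once.
The state is a dict: "clock": time; "joints": joint angles; "joint_vel": joint speeds; "joint_efforts": joint torques, N m; "position": TCP position; "ee_rot": TCP orientation; "contact_force": force on the tool from outside, world axes, zero at the start; "wrist_torque": the same for the moment, N m; "gripper_width": finger opening in mm; "grasp_force": force on a finger pad.
Only numpy, scipy, OpenCV 4.12 (cv2) and the standard library are available. Lean on these libraries where they do the work, as an engineer would, in place of code of your own. Each camera call takes 0.05 s, during which the arm holds its last target. There are 200 camera calls.

## Task

Make room for a second bowl by lengthening the adjustable bowl rack one notch: in the sleeve's thumb opening press the spring button flush and, keeping it pressed, slide the sleeve with its end stop over it and on until the button pops up through the sleeve's hole and locks. Do it gently, by feel, without forcing the button or the sleeve, and leave the bowl and the shaker in the rack undisturbed.

Things in the scene. Friction and masses are not known exactly. Their poses are not given: they have to be found in the camera images.
- rack: steel bowl rack fixed on the worktop: tray 140 x 300 mm (its x, y) on four feet 6 to 14 mm high. Origin: centre of the tray's underside, z up, tray floor at z = 8 mm; +y runs to the robot's left and ahead. A fixed fence, 52 mm high, closes the -y end. A square sleeve with an end stop rides on a square tube along the far long side. All axes named below are the rack's
- rail_mark (a point): point fixed to the rack (x = 45, y = -20, z = 52 mm) where the flat, rigid top face of the tube would lie under the button's middle if the tube sat at mid height. The tube (24 x 24 mm, along rack y) is clamped by hand: it and all on it really sit up to 8 mm higher or lower and up to 4 mm farther to +y or -y, not told: find it by touch. Sideways (x) it is exact
- spring_button (a joint): how far the spring button is pressed down, m: 0 out, 0.008 flush with the tube's top face; the sleeve's wall passes over it from 0.007 on. A dark steel key with upright rounded ends (no ramp), 30 mm long along the tube, 11 mm wide, 8 mm proud when out. Its spring gives 4 N at first, about 8 N when flush; further down a fingertip wider than 11 mm lands on the rigid tube
- stop_slide (a joint): travel of the sleeve along the tube to rack +y, m: starts within 0.0015 of 0, its thumb opening centred over the button; locks at 0.054 (0.002 play either way) with the button up in its hole. 2 to 6 N slide it; with the button up it is blocked. Its end stop, a plate no higher than the tube, reaches across the tray to -x, 30 to 34 mm ahead (+y) of the opening's centre
- sleeve_mark (a point): point fixed to the rack (x = 45, y = -20, z = 57 mm): at travel 0, within the same 8 and 4 mm, the middle of the thumb opening at the sleeve's top face, 5 mm above the tube's. Sleeve 34 x 34 mm outside, 125 mm long. Opening: 34 mm along the tube, open over the whole width. Then to -y 20 mm of closed 4 mm wall (underside 1 mm above the tube), the hole, 34 x 14.5 mm, and 14 mm of wall
- plate_mark (a point): point fixed to the rack (x = 45, y = -3, z = 69 mm): at travel 0, within the same 8 and 4 mm, the middle of the -y face of the thumb plate, an upright plate on the sleeve at the opening's +y end, 34 mm wide, 24 mm high. Pushing it to +y moves the sleeve; a fingertip 9 to 22 mm thick along the tube, against it, still holds the button's front end down as the wall covers its rear end
- bowl_center (a point): centre, half-way up, of the black sauce bowl (76 mm wide, 30 mm high) that stands loose in the tray between fence and end stop
- shaker_center (a point): centre, half-way up, of the salt shaker (44 mm wide, 90 mm high) that stands loose in the tray near its +y end
Mind the look-alikes: they are no part of the job. What is shaped like the part that bears bowl_center but blue is not meant.

How it is judged (in metres and radians):
On the way, in this order (a step that is already met when the one before it is completed fails the run):
1. the button is pressed flush in the thumb opening, with the sleeve still there (value of joint spring_button above 0.0068 m and value of joint stop_slide below 0.01 m), for 0.05 s.
2. the sleeve has been slid over the held-down button (value of joint spring_button above 0.006 m and value of joint stop_slide above 0.015 m), for 0.05 s.
At the end, for the whole second after the job is handed in: The sleeve stands at its next notch (travel 50 to 58 mm), at rest, with the spring button popped up through its hole (pressed in by less than 1.5 mm); the bowl and the shaker stand upright within 20 mm of where they were (value of joint stop_slide between 0.05 and 0.058 m and value of joint spring_button below 0.0015 m and velocity of joint stop_slide below 0.005 m/s and distance of each of bowl_center, shaker_center from where it was at the start of the episode below 0.02 m and angle between each of bowl_center, shaker_center's own z axis and vertical below 0.2 rad); the robot touches nothing.
It fails at once if the robot presses or pushes on the rack, the tube, the button or the sleeve with more than 30 N (contact force between any of the arm, the fingers and rack above 30 N or contact force between any of the arm, the fingers and rail above 30 N).
It fails at once if the bowl or the shaker is knocked more than 30 mm from its place (distance of any of bowl_center, shaker_center from where it was at the start of the episode above 0.03 m).
It also fails if it takes over 61 s, if anything falls off the work surface, if the arm or the gripper's body presses on something with over 40 N, if the wrist force passes 120 N, or if a joint passes its speed limit or range.

## Working session

There is one attempt and no reset: what is moved stays moved. The work goes in short steps, Python scripts to look and compute and a tool call to move; the robot and the scene stay as the last step left them, time stands still between calls to the robot, and variables do not carry over. Pictures are saved under pics/ and viewed, at most 10 in all, crops included, and the job is handed in when it is done.

Besides the shell and the picture viewer there is one more tool, called after "Emit:" by a JSON object that holds its "api" and its "payload". arm_command: Moves the arm, as the interface text tells. Its arguments: {"type":"object","properties":{"steps":{"type":"array","items":{"type":"number"}},"grip":{"type":"number"}},"required":["steps"]}

```bash
mkdir -p pics
python3 - <<'E'
from bench import *
import cv2
for n in("scene","top"):
    cv2.imwrite(f"pics/{n}0.png",get_image(n)[:,:,::-1]); c=get_calibration(n); print(c)
print(read_state())
E
```

```text
{'camera_matrix': array([[409.25942289,   0.        , 252.98752392],
       [  0.        , 409.25942289, 193.89195062],
       [  0.        ,   0.        ,   1.        ]]), 'cam_to_world': array([[-6.27334035e-01, -5.34498692e-01,  5.66359566e-01,
        -1.20235988e+02],
       [-7.78471051e-01,  4.49893159e-01, -4.37697349e-01,
         9.44994865e+01],
       [-2.08526336e-02, -7.15476970e-01, -6.98325048e-01,
         7.58513094e+02],
       [ 0.00000000e+00,  0.00000000e+00,  0.00000000e+00,
         1.00000000e+00]])}
{'camera_matrix': array([[430.95096689,   0.        , 255.0888063 ],
       [  0.        , 430.95096689, 198.53047205],
       [  0.        ,   0.        ,   1.        ]]), 'cam_to_world': array([[ 2.84740879e-02, -9.87995131e-01,  1.51838225e-01,
         2.68198323e+02],
       [-9.99398398e-01, -2.51292047e-02,  2.39032430e-02,
        -3.21204275e+02],
       [-1.98007138e-02, -1.52427502e-01, -9.88116283e-01,
         9.82507483e+02],
       [ 0.00000000e+00,  0.00000000e+00,  0.00000000e+00,
         1.00000000e+00]])}
{'clock': 0.1, 'joints': array([ 1.42363270e+00,  3.85487148e-01,  6.77123386e-03, -4.02599976e-04,
       -1.19394671e+00, -2.58559887e-01]), 'joint_vel': array([ 0.00259981, -0.0010653 ,  0.00370756,  0.00352471,  0.00057141,
        0.00021343]), 'joint_efforts': array([-3.07963674e-04, -3.93320775e+01,  1.88928688e+01,  4.19789091e+00,
       -2.58214372e-03,  7.54017329e-07]), 'position': array([246.4907235 , 573.79885983, 230.33465008]), 'ee_rot': array([ 9.79478616e-01, -2.01545861e-01, -1.34867342e-04,  9.42117792e-04]), 'contact_force': array([ 0.65059971,  0.09026539, -0.18695747]), 'wrist_torque': array([0.00492907, 0.0099858 , 0.0149928 ]), 'grasp_force': 0.0, 'gripper_width': 85.39648578031711}
```

View pics/scene0.png

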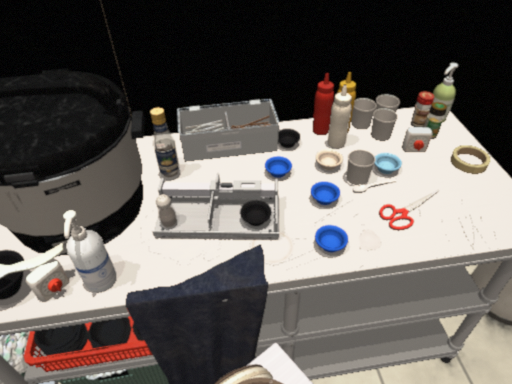

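View pics/top0.png

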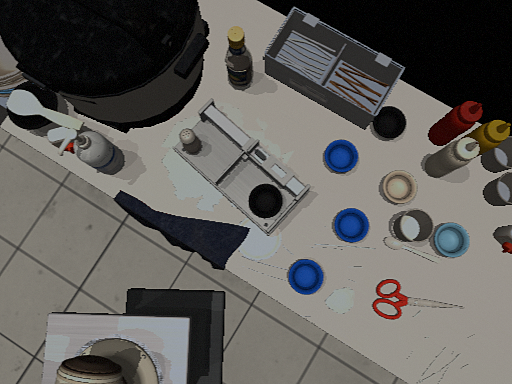

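Run:
```python
import cv2
a=cv2.imread("pics/top0.png")[90:240,165:325]
b=cv2.imread("pics/scene0.png")[160:250,145:295]
cv2.imwrite("pics/topc.png",cv2.resize(a,None,fx=4,fy=4,interpolation=cv2.INTER_CUBIC))
cv2.imwrite("pics/scenec.png",cv2.resize(b,None,fx=5,fy=5,interpolation=cv2.INTER_CUBIC))
```

```text
(no output)
```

View pics/topc.png

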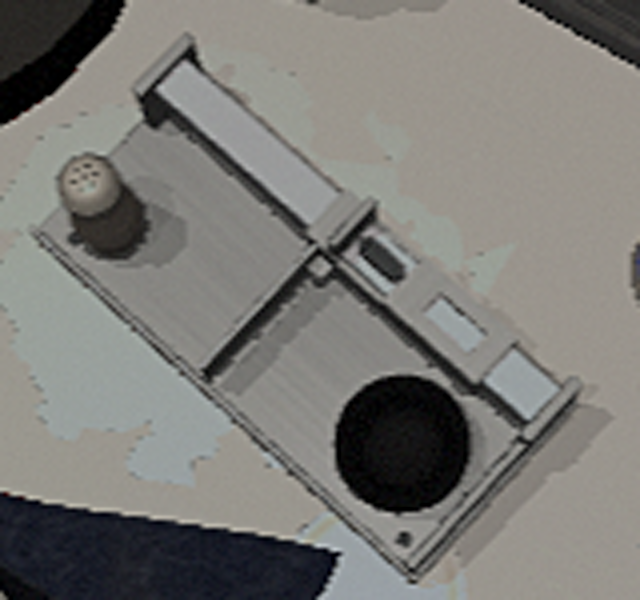

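View pics/scenec.png

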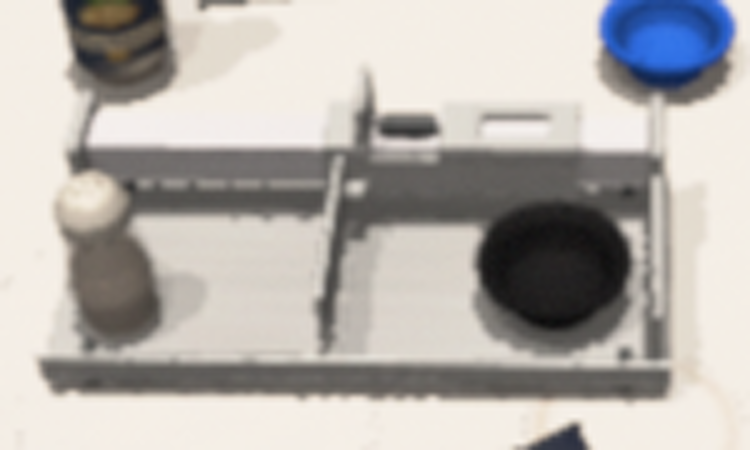

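```bash
cat > h.py <<'E'
from bench import *
import numpy as np
C={n:get_calibration(n) for n in("scene","top")}
def ray(n,p):
    K=C[n]["camera_matrix"];T=C[n]["cam_to_world"]
    d=T[:3,:3]@np.linalg.inv(K)@[p[0],p[1],1]
    return T[:3,3],d/np.linalg.norm(d)
T=lambda x,y:("top",(165+(x-1.5)/4,90+(y-1.5)/4))
S=lambda x,y:("scene",(145+(x-2)/5,160+(y-2)/5))
def onz(np_,z):
    o,d=ray(*np_);return o+d*(z-o[2])/d[2]
def tri(a,b):
    (o,d),(p,e)=ray(*a),ray(*b)
    s=np.linalg.lstsq(np.c_[d,-e],p-o,rcond=None)[0]
    q,r=o+d*s[0],p+e*s[1];return (q+r)/2,np.linalg.norm(q-r)
E
python3 - <<'E'
from h import *
np.set_printoptions(precision=1,suppress=True)
for k,t,s in [("button",(382,258),(408,126)),("near+y",(38,233),(42,362)),("near-y",(412,578),(668,368)),("hole",(456,322),(515,124)),("platetop",(356,222),(364,72)),("shakertop",(84,170),(92,183)),("bowlrim",(402,440),(553,243))]:
    print(k,*tri(T(*t),S(*s)))
for k,a,b,z in [("tray near",T(38,233),T(412,578),20),("tray nearS",S(42,362),S(668,368),20),("tube front top",T(155,92),T(310,228),58),("tube far top",T(192,62),T(340,186),58),("tubefrontS",S(90,150),S(320,150),58),("fence",T(412,578),T(575,388),55)]:
    p,q=onz(a,z),onz(b,z);d=p-q;print(k,p,q,np.linalg.norm(d),np.degrees(np.arctan2(d[1],d[0])))
E
```

```text
button [ 506.8 -307.3   68.9] 0.10093688757084669
near+y [ 530.8 -106.3   18.9] 2.201055609705907
near-y [ 335.9 -328.5   23.4] 0.9868012385060609
hole [ 472.1 -347.9   70.5] 0.9351339489342876
platetop [ 517.1 -292.9  105.6] 2.264159673613788
shakertop [ 539.6 -151.1  104.7] 5.848558595534618
bowlrim [ 409.2 -320.4   54.5] 0.6491388746991431
tray near [ 529.7 -107.5   20. ] [ 336.5 -328.2   20. ] 293.33587862815466 48.79644339508233
tray nearS [ 530.8 -105.3   20. ] [ 337.7 -330.8   20. ] 296.86609000205067 49.40958005545046
tube front top [ 602.4 -177.2   58. ] [ 525.7 -266.8   58. ] 117.9792446174353 49.46547621756648
tube far top [ 620.5 -197.2   58. ] [ 550.2 -282.7   58. ] 110.69245189802513 50.56538930038493
tubefrontS [ 605.1 -181.6   58. ] [ 530.9 -269.7   58. ] 115.1691825389246 49.886379632975476
fence [ 334.  -327.9   55. ] [ 440.  -414.3   55. ] 136.67175338362733 140.8108539514084
```

```bash
cat >> h.py <<'E'
from scipy.spatial.transform import Rotation as R
def plan(goal,yaw,n,st=None,pos=None):
    "rows to goal (mm) with final tool-x heading yaw (deg), n equal rows"
    s=read_state(); p=np.array(s["position"]); X=R.from_quat(s["ee_rot"]).as_matrix()[:,0]
    y0=np.arctan2(X[1],X[0]); dy=(np.radians(yaw)-y0+np.pi)%(2*np.pi)-np.pi
    rows=[];step=(np.array(goal)-p)/n
    for i in range(n):
        y=y0+dy*i/n;ex=np.array([np.cos(y),np.sin(y),0]);ey=np.array([ex[1],-ex[0],0])
        rows+=[round(step@ex/1000,4),round(step@ey/1000,4),round(-step[2]/1000,4),round(-dy/n,4)]
    return rows
E
python3 - <<'E'
from h import *
np.set_printoptions(precision=1,suppress=True)
s=read_state();print(R.from_quat(s["ee_rot"]).as_matrix())
print(plan([507.2,-306.4,330],-130.5,20))
for z in(85,90,95):print(onz(T(356,222),z))
for a,b in[((98,150),(85,225)),]:print("pump",tri(("top",(75,133)),("scene",(70,216))))
E
```

```text
[[ 0.9 -0.4 -0. ]
 [-0.4 -0.9 -0. ]
 [ 0.   0.  -1. ]]
[np.float64(0.0294), np.float64(0.0353), np.float64(-0.005), np.float64(0.0936), np.float64(0.0325), np.float64(0.0324), np.float64(-0.005), np.float64(0.0936), np.float64(0.0354), np.float64(0.0292), np.float64(-0.005), np.float64(0.0936), np.float64(0.038), np.float64(0.0258), np.float64(-0.005), np.float64(0.0936), np.float64(0.0402), np.float64(0.0221), np.float64(-0.005), np.float64(0.0936), np.float64(0.0421), np.float64(0.0183), np.float64(-0.005), np.float64(0.0936), np.float64(0.0436), np.float64(0.0142), np.float64(-0.005), np.float64(0.0936), np.float64(0.0448), np.float64(0.0101), np.float64(-0.005), np.float64(0.0936), np.float64(0.0455), np.float64(0.0059), np.float64(-0.005), np.float64(0.0936), np.float64(0.0459), np.float64(0.0016), np.float64(-0.005), np.float64(0.0936), np.float64(0.0458), np.float64(-0.0027), np.float64(-0.005), np.float64(0.0936), np.float64(0.0454), np.float64(-0.007), np.float64(-0.005), np.float64(0.0936), np.float64(0.0445), np.float64(-0.0112), np.float64(-0.005), np.float64(0.0936), np.float64(0.0433), np.float64(-0.0153), np.float64(-0.005), np.float64(0.0936), np.float64(0.0417), np.float64(-0.0193), np.float64(-0.005), np.float64(0.0936), np.float64(0.0397), np.float64(-0.0231), np.float64(-0.005), np.float64(0.0936), np.float64(0.0373), np.float64(-0.0267), np.float64(-0.005), np.float64(0.0936), np.float64(0.0347), np.float64(-0.0301), np.float64(-0.005), np.float64(0.0936), np.float64(0.0317), np.float64(-0.0332), np.float64(-0.005), np.float64(0.0936), np.float64(0.0285), np.float64(-0.036), np.float64(-0.005), np.float64(0.0936)]
[ 522.1 -293.    85. ]
[ 520.7 -293.2   90. ]
[ 519.3 -293.4   95. ]
pump (array([506. ,  43.7, 200.5]), np.float64(1.935385921095178))
```

Emit:
{"api": "arm_command", "payload": {"steps": [0,0,-0.04,0,0,0,-0.04,0,0,0,-0.02,0], "grip": 0}}

```text
clock: 0.48
position: [246.9, 574.6, 333.5]
ee_rot: [0.979, -0.201, 0.0, -0.001]
contact_force: [1.1, -0.4, 0.2]
gripper_width: 32.2
grasp_force: 0.0
```

Emit:
{"api": "arm_command", "payload": {"steps": [0.0294,0.0353,0,0.0936,0.0325,0.0324,0,0.0936,0.0354,0.0292,0,0.0936,0.038,0.0258,0,0.0936,0.0402,0.0221,0,0.0936,0.0421,0.0183,0,0.0936,0.0436,0.0142,0,0.0936,0.0448,0.0101,0,0.0936,0.0455,0.0059,0,0.0936,0.0459,0.0016,0,0.0936,0.0458,-0.0027,0,0.0936,0.0454,-0.007,0,0.0936,0.0445,-0.0112,0,0.0936,0.0433,-0.0153,0,0.0936,0.0417,-0.0193,0,0.0936,0.0397,-0.0231,0,0.0936,0.0373,-0.0267,0,0.0936,0.0347,-0.0301,0,0.0936,0.0317,-0.0332,0,0.0936,0.0285,-0.036,0,0.0936]}}

```text
clock: 2.98
position: [507.6, -307.5, 330.7]
ee_rot: [-0.417, 0.909, 0.0, -0.0]
contact_force: [-0.1, 0.7, 0.2]
gripper_width: 0.3
grasp_force: 0.0
```

Emit:
{"api": "arm_command", "payload": {"steps": [0,0,0.05,0,0,0,0.05,0,0,0,0.05,0,0,0,0.03,0,0,0,0,0,0,0,0,0,0,0,0,0]}}

```text
clock: 3.85
position: [508.5, -306.5, 153.3]
ee_rot: [-0.419, 0.908, -0.001, 0.001]
contact_force: [-0.1, -0.4, 0.6]
gripper_width: 0.2
grasp_force: 0.0
```

Run:
```python
from h import *
import cv2
im=get_image("scene")[:,:,::-1]; cv2.imwrite("pics/s1.png",cv2.resize(im[100:250,145:345],None,fx=4,fy=4,interpolation=cv2.INTER_CUBIC))
s=read_state();print(s["position"],s["joints"],s["contact_force"],plan([507.2,-306.4,150],-130.5,1))
```

```text
[ 508.37362844 -306.33404368  153.07287909] [-2.69635771e-01  3.95718062e-01 -1.84114387e-01  1.80344243e-04
 -9.87673667e-01 -4.37296307e-01] [0.46685517 0.02654079 0.2711926 ] [np.float64(0.0008), np.float64(0.0008), np.float64(0.0031), np.float64(0.0)]
```

View pics/s1.png

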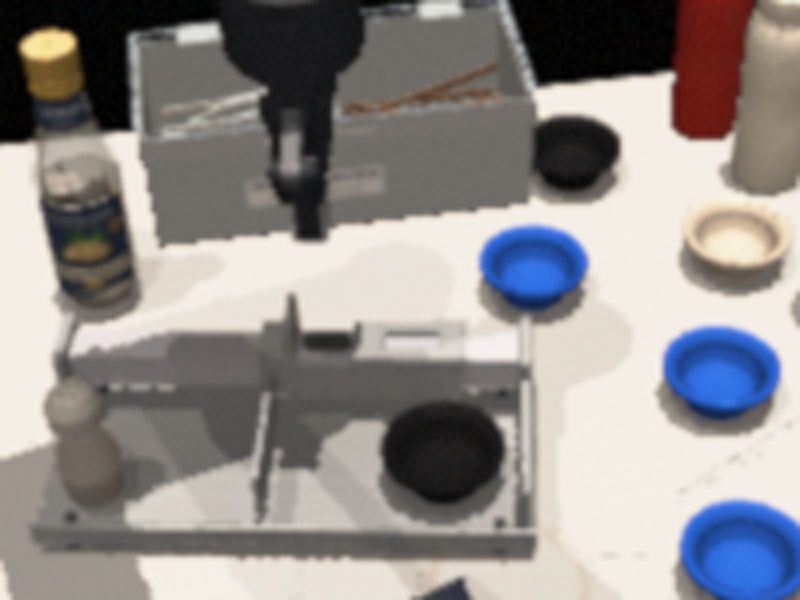

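Run:
```python
from h import *
s=read_state()
for n in C:
    Tm=np.linalg.inv(C[n]["cam_to_world"])
    for p in (s["position"],[506.8,-307.3,69]):
        q=Tm[:3,:3]@p+Tm[:3,3]; q=C[n]["camera_matrix"]@q; print(n,q[:2]/q[2])
```

```text
scene [223.10080824 158.23302885]
scene [226.23158936 184.76251637]
top [259.31622907 142.55468926]
top [260.12972366 154.09475081]
```

Emit:
{"api": "arm_command", "payload": {"steps": [0,0,0.03,0,0,0,0.025,0,0,0,0,0,0,0,0,0]}}

```text
clock: 4.4
position: [508.5, -306.5, 97.9]
ee_rot: [-0.419, 0.908, -0.001, 0.001]
contact_force: [0.2, 0.5, 0.7]
gripper_width: 0.1
grasp_force: 0.0
```

Emit:
{"api": "arm_command", "payload": {"steps": [0,0,0.003,0,0,0,0.003,0,0,0,0.003,0,0,0,0.003,0,0,0,0,0]}}

```text
clock: 5.03
position: [507.3, -306.1, 83.9]
ee_rot: [-0.419, 0.908, 0.0, -0.0]
contact_force: [0.2, 0.4, 0.1]
gripper_width: -0.1
grasp_force: 0.0
```

Emit:
{"api": "arm_command", "payload": {"steps": [0,0,0.002,0,0,0,0.002,0,0,0,0,0]}}

```text
clock: 5.4
position: [507.4, -306.0, 80.1]
ee_rot: [-0.419, 0.908, 0.0, -0.0]
contact_force: [0.2, -0.4, 0.0]
gripper_width: 0.1
grasp_force: 0.0
```

Emit:
{"api": "arm_command", "payload": {"steps": [0,0,0.002,0,0,0,0.002,0,0,0,0,0]}}

```text
clock: 5.78
position: [507.4, -306.1, 76.1]
ee_rot: [-0.419, 0.908, 0.0, -0.0]
contact_force: [-0.7, 0.7, 0.3]
gripper_width: 0.1
grasp_force: 0.0
```

Emit:
{"api": "arm_command", "payload": {"steps": [0,0,0.002,0,0,0,0,0]}}

```text
clock: 6.02
position: [507.6, -306.2, 74.8]
ee_rot: [-0.419, 0.908, -0.0, 0.0]
contact_force: [-1.2, 0.8, 3.7]
gripper_width: 0.1
grasp_force: 2.1
```

Emit:
{"api": "arm_command", "payload": {"steps": [0,0,0.002,0,0,0,0,0]}}

```text
clock: 6.28
position: [507.6, -306.1, 72.6]
ee_rot: [-0.419, 0.908, -0.0, 0.0]
contact_force: [-1.5, 0.5, 5.3]
gripper_width: 0.4
grasp_force: 2.6
```

Emit:
{"api": "arm_command", "payload": {"steps": [0,0,0.002,0,0,0,0,0]}}

```text
clock: 6.52
position: [507.6, -306.2, 70.7]
ee_rot: [-0.419, 0.908, -0.0, 0.0]
contact_force: [-1.0, 1.2, 6.3]
gripper_width: 0.2
grasp_force: 3.0
```

Emit:
{"api": "arm_command", "payload": {"steps": [0,0,0.002,0,0,0,0,0]}}

```text
clock: 6.78
position: [507.6, -306.2, 68.8]
ee_rot: [-0.419, 0.908, -0.0, 0.0]
contact_force: [-1.9, 1.3, 8.2]
gripper_width: 0.1
grasp_force: 3.5
```

Emit:
{"api": "arm_command", "payload": {"steps": [0,0,0.0007,0,0,0,0,0]}}

```text
clock: 7.02
position: [507.6, -306.2, 68.3]
ee_rot: [-0.419, 0.908, -0.0, 0.0]
contact_force: [-2.0, 1.8, 7.1]
gripper_width: -0.1
grasp_force: 3.6
```

Emit:
{"api": "arm_command", "payload": {"steps": [0,0,0.0005,0,0,0,0,0]}}

```text
clock: 7.28
position: [507.6, -306.2, 67.9]
ee_rot: [-0.419, 0.908, -0.0, 0.0]
contact_force: [-2.2, 2.1, 6.8]
gripper_width: -0.2
grasp_force: 3.8
```

Emit:
{"api": "arm_command", "payload": {"steps": [0,0,0.0004,0,0,0,0,0]}}

```text
clock: 7.52
position: [507.6, -306.2, 67.9]
ee_rot: [-0.419, 0.908, -0.0, 0.0]
contact_force: [-2.2, 3.1, 9.5]
gripper_width: -0.3
grasp_force: 4.7
```

Emit:
{"api": "arm_command", "payload": {"steps": [0,0,0.0003,0,0,0,0,0]}}

```text
clock: 7.78
position: [507.6, -306.2, 67.9]
ee_rot: [-0.419, 0.908, -0.0, 0.0]
contact_force: [-3.1, 3.4, 9.4]
gripper_width: 0.2
grasp_force: 5.5
```

Emit:
{"api": "arm_command", "payload": {"steps": [-0.001,0,0,0,0,0,0,0]}}

```text
clock: 8.02
position: [507.7, -306.1, 67.9]
ee_rot: [-0.419, 0.908, -0.0, -0.001]
contact_force: [-4.2, -0.3, 9.7]
gripper_width: -0.1
grasp_force: 5.4
```

Emit:
{"api": "arm_command", "payload": {"steps": [-0.001,0,0,0,0,0,0,0]}}

```text
clock: 8.28
position: [507.8, -306.0, 67.9]
ee_rot: [-0.419, 0.908, -0.0, -0.001]
contact_force: [-5.2, -1.9, 10.9]
gripper_width: -0.1
grasp_force: 5.4
```

Emit:
{"api": "arm_command", "payload": {"steps": [-0.001,0,0,0,0,0,0,0]}}

```text
clock: 8.52
position: [508.4, -305.4, 67.9]
ee_rot: [-0.419, 0.908, -0.001, -0.001]
contact_force: [-6.0, -3.0, 11.4]
gripper_width: -0.2
grasp_force: 5.2
```

Emit:
{"api": "arm_command", "payload": {"steps": [-0.001,0,0,0,0,0,0,0]}}

```text
clock: 8.78
position: [509.2, -304.8, 67.9]
ee_rot: [-0.419, 0.908, -0.001, -0.001]
contact_force: [-5.0, -4.7, 10.5]
gripper_width: 0.3
grasp_force: 5.0
```

Emit:
{"api": "arm_command", "payload": {"steps": [-0.001,0,0,0,0,0,0,0]}}

```text
clock: 9.02
position: [510.0, -304.0, 67.9]
ee_rot: [-0.419, 0.908, -0.001, -0.001]
contact_force: [-5.4, -5.0, 10.4]
gripper_width: -0.1
grasp_force: 4.9
```

Emit:
{"api": "arm_command", "payload": {"steps": [-0.001,0,0,0,-0.001,0,0,0,0,0,0,0]}}

```text
clock: 9.4
position: [511.1, -302.9, 67.9]
ee_rot: [-0.419, 0.908, -0.001, -0.001]
contact_force: [-4.8, -5.6, 10.0]
gripper_width: -0.1
grasp_force: 5.6
```

Emit:
{"api": "arm_command", "payload": {"steps": [-0.001,0,0,0,-0.001,0,0,0,0,0,0,0]}}

```text
clock: 9.78
position: [512.3, -301.5, 67.9]
ee_rot: [-0.419, 0.908, -0.001, -0.001]
contact_force: [-5.4, -6.3, 9.5]
gripper_width: -0.1
grasp_force: 5.7
```

Emit:
{"api": "arm_command", "payload": {"steps": [-0.001,0,0,0,-0.001,0,0,0,0,0,0,0]}}

```text
clock: 10.15
position: [513.6, -300.0, 67.9]
ee_rot: [-0.419, 0.908, -0.001, -0.001]
contact_force: [-5.7, -6.3, 10.2]
gripper_width: -0.0
grasp_force: 5.8
```

Run:
```python
from h import *
import cv2
im=get_image("scene")[:,:,::-1]; im2=get_image("top")[:,:,::-1]
f=lambda a:cv2.resize(a,(400,400),interpolation=cv2.INTER_CUBIC)
cv2.imwrite("pics/s2.png",np.hstack([f(im[150:230,195:275]),f(im2[120:200,220:300])]))
```

```text
(no output)
```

View pics/s2.png

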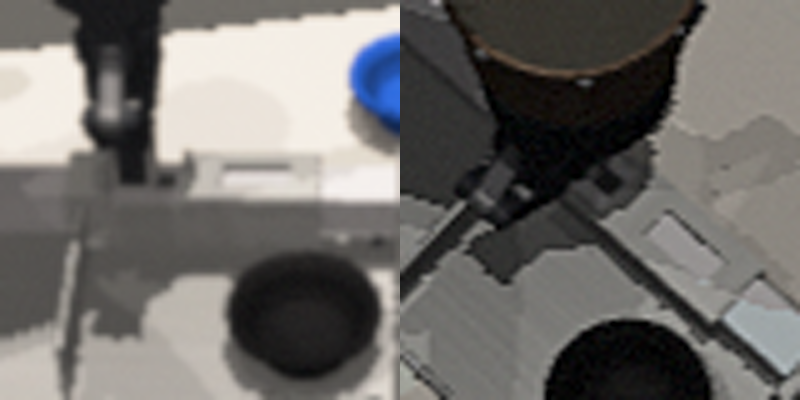

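Emit:
{"api": "arm_command", "payload": {"steps": [-0.0015,0,0,0,-0.0015,0,0,0,-0.0015,0,0,0,-0.0015,0,0,0,0,0,0,0]}}

```text
clock: 10.88
position: [517.6, -295.4, 67.9]
ee_rot: [-0.419, 0.908, -0.001, -0.001]
contact_force: [-5.1, -6.5, 9.9]
gripper_width: 0.1
grasp_force: 5.7
```

Emit:
{"api": "arm_command", "payload": {"steps": [-0.0015,0,0,0,-0.0015,0,0,0,-0.0015,0,0,0,-0.0015,0,0,0,0,0,0,0]}}

```text
clock: 11.5
position: [521.7, -290.6, 67.9]
ee_rot: [-0.419, 0.908, -0.001, -0.001]
contact_force: [-4.6, -5.3, 10.0]
gripper_width: 0.2
grasp_force: 5.6
```

Emit:
{"api": "arm_command", "payload": {"steps": [-0.0015,0,0,0,-0.0015,0,0,0,-0.0015,0,0,0,-0.0015,0,0,0,0,0,0,0]}}

```text
clock: 12.12
position: [525.2, -286.6, 67.9]
ee_rot: [-0.419, 0.908, -0.001, -0.001]
contact_force: [-6.2, -7.4, 9.0]
gripper_width: -0.0
grasp_force: 5.7
```

Emit:
{"api": "arm_command", "payload": {"steps": [-0.0015,0,0,0,-0.0015,0,0,0,-0.0015,0,0,0,-0.0015,0,-0.001,0,-0.0015,0,-0.001,0,-0.0015,0,-0.001,0,0,0,0,0]}}

```text
clock: 13.0
position: [531.2, -278.6, 68.4]
ee_rot: [-0.418, 0.908, -0.0, -0.001]
contact_force: [-2.0, -6.1, -1.9]
gripper_width: -0.1
grasp_force: 2.8
```

Emit:
{"api": "arm_command", "payload": {"steps": [-0.0015,0,0,0,-0.0015,0,0,0,-0.0015,0,0,0,-0.0015,0,0,0,-0.0015,0,0,0,-0.0015,0,0,0,0,0,0,0]}}

```text
clock: 13.88
position: [537.1, -271.8, 68.4]
ee_rot: [-0.418, 0.908, -0.0, -0.001]
contact_force: [-1.0, -6.0, -0.9]
gripper_width: 0.2
grasp_force: 2.8
```

Emit:
{"api": "arm_command", "payload": {"steps": [-0.0015,0,0,0,-0.0015,0,0,0,-0.0015,0,0,0,0,0,0,0]}}

```text
clock: 14.38
position: [540.0, -268.4, 68.4]
ee_rot: [-0.418, 0.908, -0.0, -0.001]
contact_force: [-0.8, -5.5, -2.1]
gripper_width: -0.2
grasp_force: 2.9
```

Emit:
{"api": "arm_command", "payload": {"steps": [-0.0015,0,0,0,-0.0015,0,0,0,-0.001,0,0,0,0,0,0,0]}}

```text
clock: 14.88
position: [542.6, -265.4, 68.3]
ee_rot: [-0.418, 0.908, -0.0, -0.001]
contact_force: [-1.1, -5.6, -1.3]
gripper_width: -0.0
grasp_force: 2.8
```

Emit:
{"api": "arm_command", "payload": {"steps": [-0.001,0,0,0,-0.001,0,0,0,0,0,0,0]}}

```text
clock: 15.25
position: [544.4, -262.5, 68.6]
ee_rot: [-0.418, 0.908, 0.0, -0.001]
contact_force: [-0.5, -2.7, -1.0]
gripper_width: 0.0
grasp_force: 1.3
```

Emit:
{"api": "arm_command", "payload": {"steps": [-0.001,0,0,0,-0.001,0,0,0,0,0,0,0]}}

```text
clock: 15.62
position: [545.5, -260.7, 69.0]
ee_rot: [-0.419, 0.908, 0.0, -0.001]
contact_force: [-1.3, -3.0, -2.9]
gripper_width: -0.0
grasp_force: 1.9
```

Emit:
{"api": "arm_command", "payload": {"steps": [-0.001,0,0,0,0,0,0,0]}}

```text
clock: 15.88
position: [545.6, -260.6, 69.0]
ee_rot: [-0.418, 0.908, 0.0, -0.001]
contact_force: [-2.8, -6.6, -2.1]
gripper_width: 0.1
grasp_force: 3.3
```

Emit:
{"api": "arm_command", "payload": {"steps": [-0.001,0,0,0,0,0,0,0]}}

```text
clock: 16.12
position: [545.6, -260.6, 69.0]
ee_rot: [-0.418, 0.908, 0.0, -0.002]
contact_force: [-3.8, -8.6, -2.6]
gripper_width: 0.1
grasp_force: 4.8
```

Run:
```python
from h import *
import cv2
im=get_image("scene")[:,:,::-1]; im2=get_image("top")[:,:,::-1]
f=lambda a:cv2.resize(a,(400,400),interpolation=cv2.INTER_CUBIC)
cv2.imwrite("pics/s3.png",np.hstack([f(im[150:230,195:275]),f(im2[120:200,220:300])]))
```

```text
(no output)
```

View pics/s3.png

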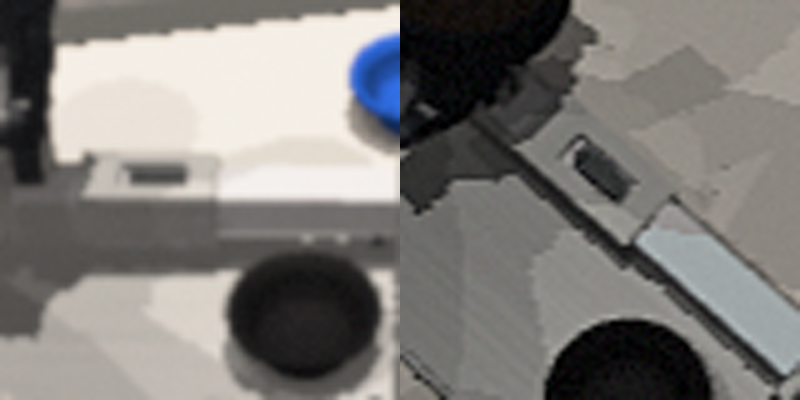

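The dark button fills the sleeve's hole (left crop about (158,173), right about (600,168)). The push force climbs while the position holds, so it is locked. I back off and lift clear.

Emit:
{"api": "arm_command", "payload": {"steps": [0.003,0,0,0,0.003,0,0,0,0,0,-0.02,0,0,0,-0.05,0,0,0,-0.05,0,0,0,-0.05,0,0,0,0,0,0,0,0,0]}}

```text
clock: 17.23
position: [543.5, -263.2, 239.4]
ee_rot: [-0.419, 0.908, 0.0, 0.001]
contact_force: [0.4, 0.5, -0.8]
gripper_width: 0.2
grasp_force: 0.0
```

Run:
```python
from h import *
import cv2
im=get_image("scene")[:,:,::-1]; im2=get_image("top")[:,:,::-1]
f=lambda a:cv2.resize(a,(400,400),interpolation=cv2.INTER_CUBIC)
cv2.imwrite("pics/s4.png",np.hstack([f(im[150:270,155:275]),f(im2[110:210,205:305])]))
```

```text
(no output)
```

View pics/s4.png

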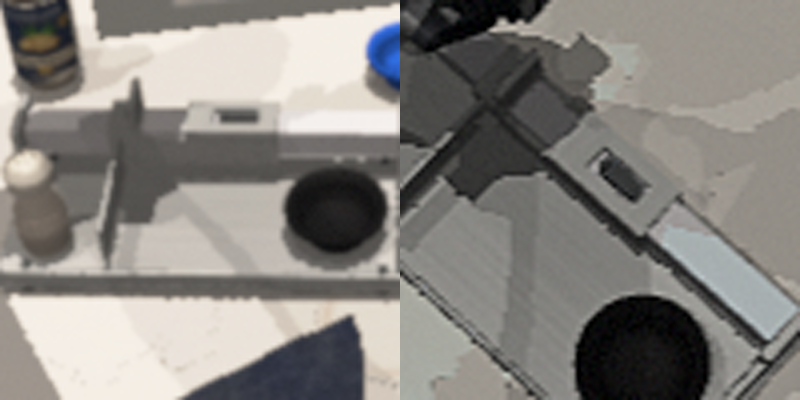

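The sleeve sits locked with the button in its hole (about (238,116) left). Bowl and shaker are upright and in place, and the arm is clear.

```bash
python3 -c "
from bench import *
print(job_done())"
```

```text
the job is handed in; nothing more can be done
None
```

The job is handed in: the rack is one notch longer, with the button up through the sleeve's hole, the bowl and shaker still standing in place, and the arm clear; no verdict came back.

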